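# Make the dust extractor ready and present the grinding handpiece at its hood

### The job

Get ready to grind at the dust extractor: first push its open filter drawer fully home until it clicks in at its catch. Then draw the cordless handpiece with the orange rings (the one with the steel bur) up out of its sloping rest, turn it level and hold it pointing straight into the hood with its bur just inside the middle of the mouth, touching nothing. The job finishes with the robot still holding it there; leave the blue handpiece in the rest and the other things on the bench where they are.

Things in the scene. Friction and masses are not known exactly. Their poses are not given: they have to be found in the camera images.
- extractor: grey dust extractor, fixed. Base 170 (its x) x 220 (y) x 72 mm high, holds the filter drawer; its top is a flat shelf. The hood on the rear of the base, 220 wide, rises to 190 mm (motor cap to 208); its open mouth lies 85 mm behind the base's front. Origin: on the bench, 90 mm behind the base's front, midway across; x points from front (robot side) to back, into the mouth; z up
- mouth (a point): centre of the hood's mouth, in the plane of the opening, 128 mm above the bench; axes as the extractor (x into the hood). The opening is 202 mm wide (y) and reaches from 72 to 180 mm above the bench; the hood is 65 mm deep behind it
- filter_drawer (a joint): how far the drawer is open, m: 0 = fully home (hard stop), at most 0.11. It opens along the extractor's -x, towards the robot. Friction about 1 N. From 15 to 5 mm before home a sprung ball catch resists (about 6 N in all to overcome); then it snaps home by itself and is held there
- drawer_pull (a point): front middle of the drawer's black pull lip, 54 mm above the bench; moves with the drawer. The lip is 90 mm wide, 5 mm thick and stands 13 mm out from the drawer's grey front panel, which is 212 mm wide and reaches from 9 to 61 mm above the bench. Push on lip or panel
- rest: fixed sloping rest: aluminium plate 110 x 176 x 8 mm with two cheeks and a black cross block with two through holes (21 mm wide, 40 mm deep) at y = -42 and +42 mm. Origin under it, on the bench; x roughly away from the robot. Upper face of the block centred at x = -10, z = 70 mm; handpieces are drawn out 70 mm along (-0.819, 0, 0.574)
- handpiece: wanted handpiece, 0.12 kg, 160 mm long: grey barrel 25 mm thick, orange collar (28 mm) and end cap, steel nose (19 mm) in either hole of the rest, steel bur. Origin on its axis in mid barrel: grip there from above, closing along the rest's y. x axis runs along it to the bur tip at +112 mm (collar +34 to +44, butt -48); in the rest x points 31 to 35 degrees down (slack), along the rest's x
- bur_tip (a point): tip of the steel bur of the orange handpiece, on its axis
- polisher: the other handpiece, same shape and frame but with blue collar and end cap and a white felt bob; stands in the other hole and stays there
- loupe: small black loupe, 29 mm wide, 33 mm high, standing on the bench; bystander, origin under its middle
- caliper: steel caliper, 67 x 160 x 13 mm, lying on the bench; bystander, origin under its middle
- ring_box: navy ring box, 55 x 52 x 40 mm, shut; bystander, origin under its middle
- beeswax: yellow-brown block of beeswax, 26 x 36 x 16 mm; bystander, origin under its middle

How it is judged:
By the outcome, as a careful person would: the job done as asked, in the order asked, and still so for the second after the job is handed in, while the arm keeps its last pose, push and grip.
It also fails if it takes over 58 s, if anything falls off the work surface, if the arm or the gripper's body presses on something with over 40 N, if the wrist force passes 120 N, or if a joint passes its speed limit or range.

### The arm

A 7-joint arm with a two-finger parallel gripper is mounted at the origin on a cart in front of the work surface, level with it; the furniture and walls round the work are solid. World frame = base frame: x ahead of the robot, y to its left, z up, the work surface at z = 0. Lengths are in m, angles in rad, forces in N, time in s.
With the tool pointing down it reaches from about 0.425 to 1.025 m from the base axis. Payload 9.4 kg.
Tool frame: the origin (TCP) lies midway between the tips of the shut fingers; the grasp point (between the pads) lies 19 mm behind it; z points along the fingers, y is the line along which they close (so a half turn about z gives the same grasp; the last joint's range is limited). The gripper opens to 93 mm and grips with 3 to 60 N. Pads are 15 mm wide; open, the fingers measure 128 mm over their backs; the gripper's body (75 mm by 188 mm) begins 65 mm behind the grasp point.
Start: joints at [-1.209, 0.599, -0.003, 1.599, 0.002, 0.943, -0.08], TCP at [0.308, 0.656, 0.219] pointing down, gripper open.
Joint ranges: [-2.57, 2.57], [-0.35, 1.97], [-1.29, 1.29], [0.11, 2.56], [-1.05, 4.19], [0.11, 1.86], [-2.63, 2.63]. Speed limits (rad/s): [2.22, 2.22, 3.01, 3.01, 3.14, 3.14, 3.14].

### API

Orientations are given as a rotation vector (axis times angle).
In Python, from workcell import env gives the robot as it stands. The module is installed in compiled form; this text tells all that it offers.
- The arm moves only by the shell command python3 -m crank 'ROWS' [OPENING] [FORCE]. ROWS is a JSON list that holds a single list of rows (three levels of brackets), with 1 to 5 rows, each of 6 numbers: dx, dy, dz in shares of the most that a row can go, 1 being 62.5 mm, then a rotation vector rx, ry, rz in shares of 2 pi rad (1.0 is 2 pi rad); each row shifts and turns the commanded pose from where the row before left it, along the tool's axes as they then stand; what a row does not reach is not made up. A row lasts 1/8 s, in which the tool goes at most 0.0625 m and 0.188 rad, less where a joint would pass 70% of its speed; a pose out of reach is approached as far as the arm can. OPENING is the opening from 0.0 (shut) to 1.0 (fully open), set as the command begins (- or left out keeps the last). The fingers move at their own pace and stop on an object; FORCE is the grip in N (left out, the last holds). Time passes only in rows, so rows that do not move let the fingers close. It prints the time, the measured TCP pose, the force, the opening and the grip force at its end. No shift or turn number may pass 1 either way. Input that does not fit is refused with a message, and nothing moves.
- env.get_obs(): the state, without advancing time (a new reading comes with each control period).
- env.get_image(name): name is "scene" or "top" or "wrist"; returns (picture, depth): 400x640x3 uint8, red, green, blue; 400x640 float32, m along the optical axis (not along the pixel's ray), 0 where there is no reading.
- env.get_calibration(name): a dict with "intrinsics" (3x3 intrinsics, pixels), "k1" (the pictures are not rectified: a ray, as slopes to the right and down, at radius r is drawn at 1 + k1 r^2 times it, then the intrinsics apply), "extrinsics" (4x4, takes a point from world to camera coordinates); the wrist camera has in their place "hand_eye" (4x4, takes a point from camera to tool coordinates, whose origin is the TCP and whose axes are the flange's). Camera axes: x right, y down, z forward; pixel columns grow to the right and rows downward; lengths in m; the calibration is good to about 2 mm. A picture is of the moment at which its call begins: read the wrist's pose just before it. get_calibration takes no time and is no camera call.
- env.finish_job(): hands the job in; it is judged then, once.
The state is a dict: "t": time; "qpos": joint angles; "qvel": joint speeds; "tau": joint torques, N m; "position": TCP position; "ee_rot": TCP orientation; "contact_force": force on the tool from outside, world axes, zero at the start; "wrist_torque": the same for the moment, N m; "width": opening from 0.0 (shut) to 1.0 (fully open); "grasp_force": force on a finger pad.
Only numpy, scipy, OpenCV 4.12 (cv2) and the standard library are available. Lean on these libraries where they do the work, as an engineer would, in place of code of your own. Each camera call takes 0.05 s, during which the arm holds its last target. There are 200 camera calls.

## Working session

There is one attempt and no reset: what is moved stays moved. The work goes in short steps, Python scripts to look and compute and a shell command to move; the robot and the scene stay as the last step left them, time stands still between calls to the robot, and variables do not carry over. Pictures are saved under pics/ and viewed, at most 12 in all, crops included, and the job is handed in when it is done.

```bash
mkdir -p pics; cat > h.py <<'E'
import numpy as np, cv2
from scipy.spatial.transform import Rotation as R
from workcell import env
def grab(n,f):
    o=env.get_obs(); p,d=env.get_image(n); cv2.imwrite(f'pics/{f}.png',p[:,:,::-1]); np.save(f'pics/{f}.npy',d)
    np.save(f'pics/{f}_pose.npy',np.r_[o['position'],o['ee_rot']]); return p,d
def w(n,f,pts,depth=None):
    c=env.get_calibration(n); d=np.load(f'pics/{f}.npy'); K=np.array(c['intrinsics'])
    out=[]
    for i,(u,v) in enumerate(pts):
        q=np.array([(u-K[0,2])/K[0,0],(v-K[1,2])/K[1,1]]); s=q.copy()
        for _ in range(20): s=q/(1+c['k1']*(s@s))
        a=d[int(v)-1:int(v)+2,int(u)-1:int(u)+2]; a=a[a>0]
        z=np.median(a) if len(a) else np.nan
        P=np.r_[s*z,z]
        if n=='wrist':
            ps=np.load(f'pics/{f}_pose.npy'); H=np.array(c['hand_eye']); P=H[:3,:3]@P+H[:3,3]
            P=R.from_rotvec(ps[3:]).apply(P)+ps[:3]
        else:
            E=np.array(c['extrinsics']); P=E[:3,:3].T@(P-E[:3,3])
        out.append(P)
    return np.array(out)
E
python3 - <<'E'
from h import *
np.set_printoptions(precision=4,suppress=True)
for n in('top','scene'): grab(n,n+'0')
o=env.get_obs();print(o)
for n in('top','scene'):print(np.array(env.get_calibration(n)['extrinsics']))
E
```

```text
{'t': 0.1, 'qpos': array([-1.2087,  0.6001, -0.0025,  1.6   ,  0.0018,  0.9429, -0.0798]), 'qvel': array([-0.0001, -0.0014,  0.0012, -0.0006,  0.0001,  0.0004,  0.0005]), 'tau': array([  0.004 , -76.6558,   1.5018, -25.2932,  -0.0523,   0.0136,
         0.0001]), 'position': array([0.3079, 0.6559, 0.2178]), 'ee_rot': array([-0.6836, -3.0661,  0.0023]), 'contact_force': array([-0.1719,  0.7955, -0.0384]), 'wrist_torque': array([-0.0193, -0.0071,  0.0289]), 'grasp_force': 0.0, 'width': 0.996874617406827}
[[-0.0118 -0.9999 -0.0087 -0.0559]
 [-0.9975  0.0123 -0.0694  0.5946]
 [ 0.0695  0.0079 -0.9976  1.5036]
 [ 0.      0.      0.      1.    ]]
[[ 0.8838 -0.4679  0.0063 -0.5188]
 [-0.2065 -0.402  -0.892   0.1967]
 [ 0.4199  0.787  -0.4519  1.1182]
 [ 0.      0.      0.      1.    ]]
```

View pics/top0.png

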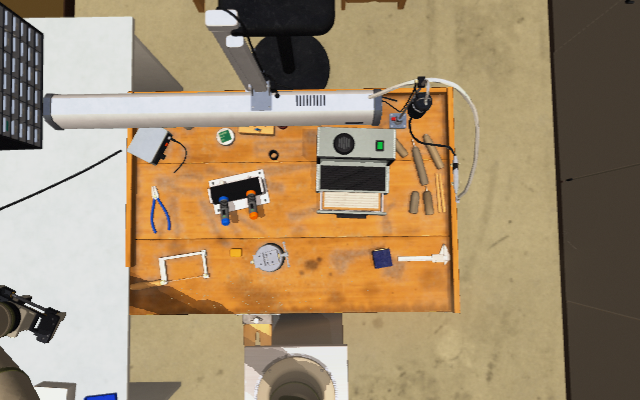

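View pics/scene0.png

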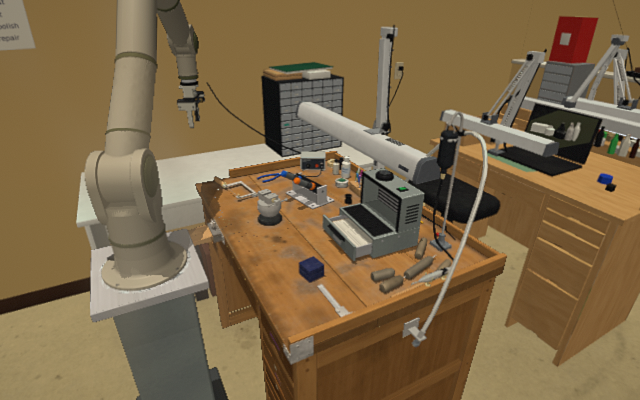

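The top view shows the rest at about (240,195), with orange on the right at (252,203) and blue at (225,210). The extractor is at (355,170) with its drawer lip at (357,215). A lamp bar lies across the back at row 110. I'll enlarge it next.

```bash
python3 - <<'E'
from h import *
np.set_printoptions(precision=4,suppress=True)
p=cv2.imread('pics/top0.png')[120:225,200:400]
cv2.imwrite('pics/top_c.png',cv2.resize(p,None,fx=4,fy=4,interpolation=cv2.INTER_CUBIC))
print(w('top','top0',[(300,110),(100,112),(370,112),(265,85),(270,257),(383,258),(236,252),(274,155)]))
E
```

```text
[[ 0.8193 -0.0313  0.2666]
 [ 0.821   0.4978  0.2677]
 [ 0.812  -0.216   0.264 ]
 [ 0.8756  0.0567  0.3057]
 [ 0.4275  0.066   0.1045]
 [ 0.4178 -0.2714  0.0395]
 [ 0.4402  0.1807  0.0122]
 [ 0.7451  0.062  -0.002 ]]
```

View pics/top_c.png

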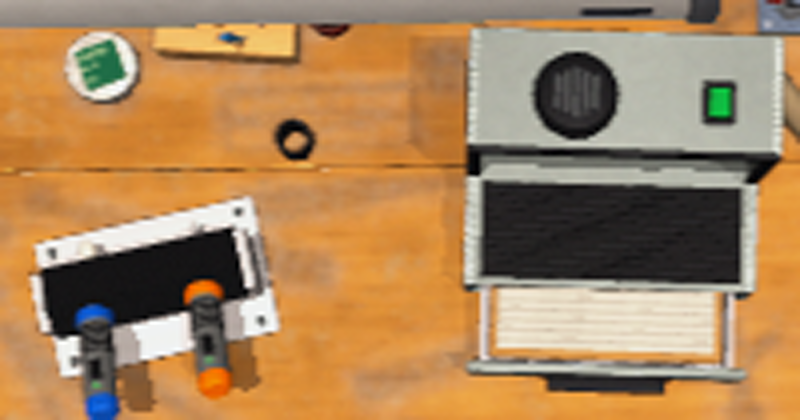

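Crop scale is 4x from (200,120). The orange handpiece runs from its collar at (203,290) to its butt at (214,383), in the rest's right hole. The lip is centred at (605,385), the shelf's front edge runs (468,287) to (753,291), and the hood's top front edge runs (470,148) to (780,154).

```bash
python3 - <<'E'
from h import *
np.set_printoptions(precision=4,suppress=True)
P=dict(shelfFL=(474,282),shelfFR=(750,284),hoodFL=(478,140),hoodFR=(774,146),hoodBL=(478,40),hoodBR=(776,48),lip=(605,385),panL=(475,369),panR=(740,376),or_col=(203,290),or_mid=(208,335),or_butt=(214,380),or_b2=(211,365),bl_col=(96,316),bl_mid=(98,360),bl_butt=(101,405),
blkL=(48,300),blkR=(245,290),blkTL=(50,272),blkTR=(235,236),plTR=(250,203),plTL=(42,246),plBR=(272,328),plBL=(68,370))
W=w('top','top0',[(200+(a+.5)/4-.5,120+(b+.5)/4-.5) for a,b in P.values()])
for k,x in zip(P,W):print(k,x)
# orange segmentation in scene and top
for n in('top','scene'):
    im=cv2.imread(f'pics/{n}0.png'); h=cv2.cvtColor(im,cv2.COLOR_BGR2HSV)
    m=cv2.inRange(h,(5,200,150),(14,255,255)); k,l,s,c=cv2.connectedComponentsWithStats(m)
    for i in range(1,k):
        if s[i,4]>8: print(n,s[i],c[i],w(n,n+'0',[c[i]]))
E
```

```text
shelfFL [ 0.6249 -0.0767  0.0674]
shelfFR [ 0.6205 -0.2841  0.0698]
hoodFL [ 0.7128 -0.0806  0.1879]
hoodFR [ 0.7054 -0.2856  0.1911]
hoodBL [ 0.7835 -0.0814  0.187 ]
hoodBR [ 0.7749 -0.2891  0.1877]
lip [ 0.5465 -0.1749  0.0553]
panL [ 0.5596 -0.0766  0.0589]
panR [ 0.5518 -0.2763  0.0609]
or_col [0.6199 0.1257 0.0837]
or_mid [0.5847 0.119  0.1058]
or_butt [0.5509 0.1126 0.1219]
or_b2 [0.5622 0.1158 0.1141]
bl_col [0.6014 0.2055 0.0843]
bl_mid [0.5676 0.2008 0.1011]
bl_butt [0.5338 0.1947 0.1214]
blkL [0.6143 0.2426 0.0789]
blkR [0.6215 0.0968 0.0618]
blkTL [0.6367 0.2441 0.065 ]
blkTR [0.6612 0.1027 0.0745]
plTR [0.6958 0.0995 0.0023]
plTL [0.6632 0.263  0.0071]
plBR [0.5962 0.082  0.0082]
plBL [0.5652 0.2424 0.0069]
top [246 190   9   6  24] [249.875 191.875] [[0.6207 0.1271 0.0838]]
top [249 212   9   8  45] [253.4 215.6] [[0.548  0.1117 0.1228]]
scene [294 178   6   5  24] [296.3333 179.9583] [[0.5457 0.1063 0.1215]]
scene [312 183   3   5   9] [313.2222 184.7778] [[0.6221 0.1214 0.0799]]
```

Careful with the scale: shifts go in shares of 62.5 mm and turns go in shares of 2 pi rad. That gives: -0.04 m is -0.64, -0.135 rad / 6.2832 = -0.0215.

```bash
python3 -m crank '[[[0, 0, 0, 0, 0, -0.0215], [0, 0, 0, 0, 0, -0.0215], [0, 0, 0, 0, 0, -0.0215], [-0.64, -0.64, 0, 0, 0, 0], [-0.64, -0.64, 0, 0, 0, 0]]]' 0 10
python3 -m crank '[[[-0.64, -0.72, 0, 0, 0, 0], [-0.64, -0.72, 0, 0, 0, 0], [-0.64, -0.72, 0, 0, 0, 0], [0, -0.96, 0, 0, 0, 0], [0, -0.96, 0, 0, 0, 0]]]'
python3 -m crank '[[[0, -0.96, 0, 0, 0, 0], [0, -0.96, 0, 0, 0, 0], [0, -0.96, 0, 0, 0, 0], [0, -0.96, 0, 0, 0, 0], [0, -0.96, 0, 0, 0, 0]]]'
cat >> h.py <<'E'
np.set_printoptions(precision=4,suppress=True)
def go(p,Rm):
    "remaining shift in current tool axes and turn (tool axes)"
    o=env.get_obs(); C=R.from_rotvec(o['ee_rot'])
    print('shift',C.inv().apply(np.array(p)-o['position']),'turn',(C.inv()*R.from_matrix(Rm)).as_rotvec(),'axes\n',C.as_matrix(),'f',o['contact_force'],'q',o['qpos'])
E
python3 - <<'E'
from h import *
c,s=np.cos(-.036),np.sin(-.036)
go([.50,-.175,.1],np.array([[-c,-s,0],[-s,c,0],[0,0,-1.]]).T.T)
E
```

```text
t: 0.72
position: [0.3856, 0.5728, 0.218]
ee_rot: [-0.05, -3.141, 0.001]
contact_force: [1.3, -0.3, 0.5]
width: 0.506
grasp_force: 0.0
t: 1.35
position: [0.4967, 0.3124, 0.218]
ee_rot: [-0.054, -3.141, 0.001]
contact_force: [0.5, -0.2, 0.4]
width: 0.015
grasp_force: 0.0
t: 1.98
position: [0.4861, 0.013, 0.2186]
ee_rot: [0.053, 3.141, -0.0]
contact_force: [1.2, 0.6, 0.7]
width: 0.007
grasp_force: 0.0
shift [-0.0202 -0.1874  0.1187] turn [-0.0001  0.0001  0.0024] axes
 [[-0.9994  0.0336  0.0001]
 [ 0.0336  0.9994 -0.0001]
 [-0.0001 -0.0001 -1.    ]] f [1.182  0.6118 0.6512] q [-0.0696  0.3177 -0.0954  2.1298  0.0466  0.6958  1.3411]
```

Scaled: -0.06 m is -0.96, 0.05 m is 0.8.

```bash
python3 -m crank '[[[0, -0.96, 0, 0, 0, 0], [0, -0.96, 0.48, 0, 0, 0], [0, -0.96, 0.8, 0, 0, 0], [0, -0.128, 0.8, 0, 0, 0], [0, 0, 0.8, 0, 0, 0]]]'
python3 -m crank '[[[-0.32, 0, 0, 0, 0, 0], [-0.32, 0, 0, 0, 0, 0], [-0.32, 0, 0, 0, 0, 0], [-0.24, 0, 0, 0, 0, 0], [-0.16, 0, 0, 0, 0, 0]]]'
python3 - <<'E'
from h import *
grab('scene','s1');p=cv2.imread('pics/s1.png')[150:300,280:480]
cv2.imwrite('pics/s1c.png',cv2.resize(p,None,fx=4,fy=4,interpolation=cv2.INTER_CUBIC))
E
```

```text
t: 2.6
position: [0.4806, -0.1585, 0.0494]
ee_rot: [0.057, 3.14, -0.001]
contact_force: [0.6, 1.0, -0.2]
width: 0.003
grasp_force: 0.0
t: 3.22
position: [0.5657, -0.1598, 0.0504]
ee_rot: [-0.053, -3.14, -0.0]
contact_force: [-1.4, -0.3, -1.7]
width: 0.005
grasp_force: 0.8
```

View pics/s1c.png

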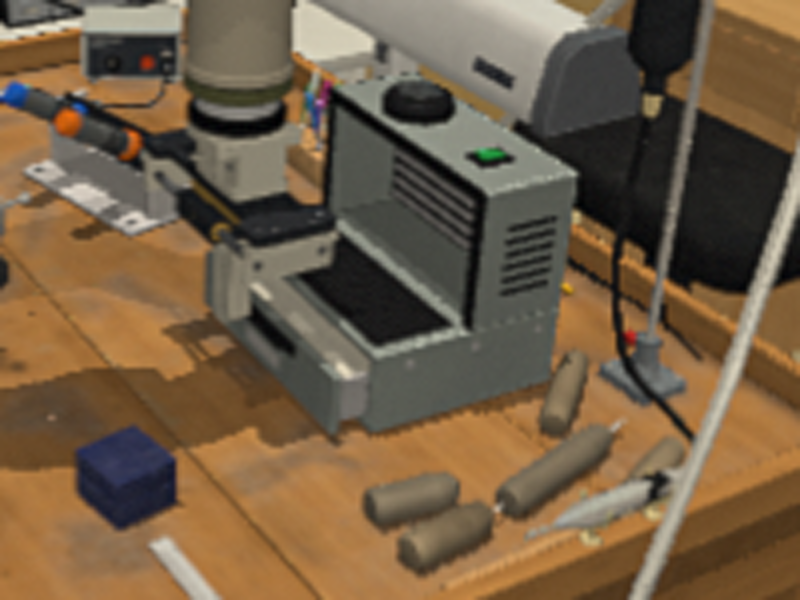

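The enlarged scene view shows the fingers at the lip near (250,310). The drawer is sliding in, about 35 mm still open. I'll go on pushing, slightly lower.

Scaled: 0.012 m is 0.192, -0.01 m is -0.16.

```bash
python3 -m crank '[[[0.064, -0.16, 0, 0, 0, 0], [0, 0, 0.192, 0, 0, 0], [-0.16, 0, 0, 0, 0, 0], [-0.16, 0, 0, 0, 0, 0], [-0.128, 0, 0, 0, 0, 0]]]'
for i in 1 2 3; do :; done
python3 -m crank '[[[-0.064, 0, 0, 0, 0, 0], [-0.064, 0, 0, 0, 0, 0]]]'
python3 -m crank '[[[-0.064, 0, 0, 0, 0, 0], [-0.064, 0, 0, 0, 0, 0]]]'
python3 -m crank '[[[-0.048, 0, 0, 0, 0, 0], [0, 0, 0, 0, 0, 0]]]'
```

```text
t: 3.9
position: [0.5895, -0.1706, 0.0384]
ee_rot: [-0.053, -3.14, -0.0]
contact_force: [-0.5, 0.1, -0.2]
width: 0.008
grasp_force: 0.0
t: 4.15
position: [0.5901, -0.1705, 0.0383]
ee_rot: [-0.054, -3.127, -0.002]
contact_force: [-27.7, 2.6, 22.4]
width: 0.001
grasp_force: 14.3
t: 4.4
position: [0.5901, -0.1705, 0.0382]
ee_rot: [-0.056, -3.113, -0.003]
contact_force: [-49.1, 4.0, 42.9]
width: 0.008
grasp_force: 25.2
t: 4.65
position: [0.59, -0.1705, 0.0382]
ee_rot: [-0.056, -3.108, -0.004]
contact_force: [-51.0, 4.4, 43.0]
width: 0.009
grasp_force: 26.1
```

Hard stop reached, so I'm backing off and checking.

Scaled: -0.06 m is -0.96, 0.03 m is 0.48.

```bash
python3 -m crank '[[[0.24, 0, 0, 0, 0, 0], [0.32, 0, 0, 0, 0, 0], [0.48, 0, 0, 0, 0, 0], [0, 0, -0.96, 0, 0, 0], [0, 0.48, -0.96, 0, 0, 0]]]' 0.6
python3 -m crank '[[[0, 0.96, -0.8, 0, 0, 0], [0, 0.96, 0, 0, 0, 0], [0, 0.96, 0, 0, 0, 0], [0, 0.96, 0, 0, 0, -0.0159], [0, 0.48, 0, 0, 0, -0.0159]]]'
python3 - <<'E'
from h import *
grab('top','t2');p=cv2.imread('pics/t2.png')[120:225,200:400]
cv2.imwrite('pics/t2c.png',cv2.resize(p,None,fx=4,fy=4,interpolation=cv2.INTER_CUBIC))
grab('wrist','w2')
print(env.get_obs())
E
```

```text
t: 5.28
position: [0.5452, -0.1425, 0.1564]
ee_rot: [0.058, 3.139, -0.001]
contact_force: [1.8, 0.6, 0.2]
width: 0.494
grasp_force: 0.0
t: 5.9
position: [0.5508, 0.1215, 0.1953]
ee_rot: [-0.274, 3.127, 0.003]
contact_force: [0.1, -0.5, -0.5]
width: 0.598
grasp_force: 0.0
{'t': 6.0, 'qpos': array([-0.2282,  0.4374, -0.1227,  1.9935,  0.0771,  0.713 ,  1.348 ]), 'qvel': array([ 0.0485, -0.0045,  0.0672,  0.0217, -0.0026,  0.0038, -0.0247]), 'tau': array([ -1.4508, -58.6624,  -1.1651, -20.6383,   0.0952,   0.078 ,
         0.2211]), 'position': array([0.5503, 0.1211, 0.195 ]), 'ee_rot': array([-0.2742,  3.128 ,  0.003 ]), 'contact_force': array([0.6417, 0.1302, 0.08  ]), 'wrist_torque': array([ 0.0378, -0.0361,  0.0413]), 'grasp_force': 0.0, 'width': 0.6004696122403521}
```

View pics/t2c.png

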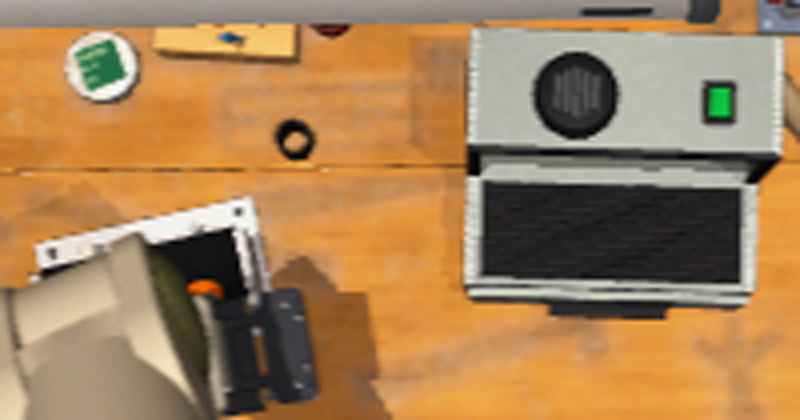

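View pics/w2.png

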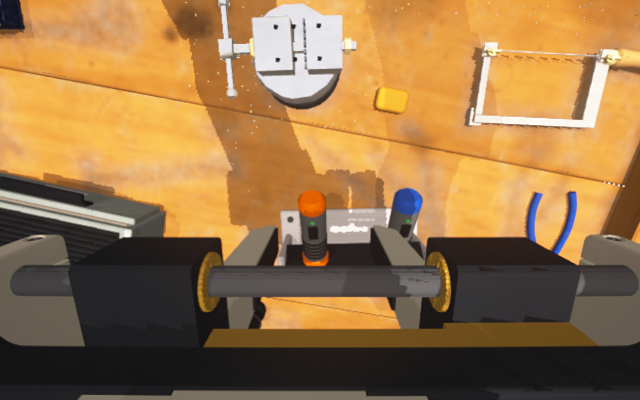

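The top crop shows the drawer home: panel flush against the base at row ~297, lip at (607,310). In the wrist view the orange handpiece lies between the fingers, butt at (312,203) and collar at (314,258). The blue one is at (407,210), outside the right finger.

```bash
python3 - <<'E'
from h import *
P=[(605,311),(550,296),(700,298),(474,280),(750,282)]
print(w('top','t2',[(200+(a+.5)/4-.5,120+(b+.5)/4-.5) for a,b in P]))
im=cv2.imread('pics/w2.png'); h=cv2.cvtColor(im,cv2.COLOR_BGR2HSV)
m=cv2.inRange(h,(3,200,150),(12,255,255)); k,l,s,c=cv2.connectedComponentsWithStats(m)
for i in range(1,k):
    if s[i,4]>40: print(s[i],c[i],w('wrist','w2',[c[i]]))
print(w('wrist','w2',[(312,215),(312,225),(313,235),(314,245),(313,259),(303,225),(322,225),(408,210)]))
E
```

```text
[[ 0.6027 -0.1759  0.055 ]
 [ 0.6141 -0.1341  0.0606]
 [ 0.6113 -0.2475  0.0597]
 [ 0.6261 -0.0767  0.0703]
 [ 0.6221 -0.2843  0.069 ]]
[298 191  28  26 227] [312.3524 206.6608] [[0.5493 0.1158 0.1246]]
[303 253  25  13  86] [316.6163 260.8605] [[0.6159 0.1305 0.0858]]
[[0.5576 0.1168 0.1212]
 [0.5688 0.1185 0.1145]
 [0.5798 0.1212 0.1096]
 [0.5931 0.1242 0.1004]
 [0.6144 0.1265 0.0862]
 [0.5717 0.1106 0.1104]
 [0.5689 0.1276 0.1093]
 [0.5378 0.196  0.1237]]
```

```bash
python3 - <<'E'
from h import *
print(w('top','top0',[(250,r) for r in (92,96,100,105,110,115,120,124,126,128,130,132)]))
# pose: axis a pitched down 33deg, yaw .197; tool tilt 25deg
yaw=.2;t=np.radians(27)
f=np.array([np.cos(yaw),np.sin(yaw),0]);z=-np.sin(t)*f-np.cos(t)*np.array([0,0,1]);y=np.array([-f[1],f[0],0]);x=np.cross(y,z)
Rm=np.c_[x,y,z]; g=np.array([.575,.1195,.096])
go(g+.019*z-.09*z,Rm)
E
```

```text
[[0.8686 0.1003 0.2698]
 [0.858  0.1004 0.2691]
 [0.8472 0.1004 0.2692]
 [0.834  0.1005 0.2686]
 [0.8207 0.1006 0.2682]
 [0.8096 0.1019 0.2592]
 [0.8009 0.1047 0.2391]
 [0.7945 0.1074 0.2197]
 [0.8313 0.1331 0.0339]
 [0.8251 0.1332 0.0335]
 [0.8187 0.1332 0.0338]
 [0.8126 0.1333 0.0331]]
shift [-0.0562 -0.0051  0.0358] turn [ 0.0077  0.473  -0.0243] axes
 [[-0.9848 -0.174   0.0015]
 [-0.174   0.9848  0.0021]
 [-0.0018  0.0018 -1.    ]] f [0.6417 0.1302 0.08  ] q [-0.2282  0.4374 -0.1227  1.9935  0.0771  0.713   1.348 ]
```

Scaled: 0.158 rad / 6.2832 = 0.0251.

```bash
python3 -m crank '[[[0, 0, 0, 0, 0.0251, 0], [0, 0, 0, 0, 0.0251, 0], [0, 0, 0, 0, 0.025, -0.0032], [0, 0, 0, 0, 0, 0]]]' 0.6 25
cat > g.py <<'E'
from h import *
import sys
def pick(back):
    yaw=.2;t=np.radians(27)
    f=np.array([np.cos(yaw),np.sin(yaw),0]);z=-np.sin(t)*f-np.cos(t)*np.array([0,0,1]);y=np.array([-f[1],f[0],0]);x=np.cross(y,z)
    g=np.array([.575,.1195,.096]); go(g+(.019-back)*z,np.c_[x,y,z])
E
python3 -c "from g import *; pick(.06)"
```

```text
t: 6.5
position: [0.5514, 0.1152, 0.1924]
ee_rot: [0.244, -2.656, 0.049]
contact_force: [-0.8, -0.0, -0.3]
width: 0.6
grasp_force: 0.0
shift [-0.0652 -0.0001  0.0338] turn [ 0.0146 -0.0035 -0.013 ] axes
 [[-0.8741 -0.1808 -0.4508]
 [-0.164   0.9835 -0.0765]
 [ 0.4572  0.007  -0.8894]] f [-0.7936 -0.0292 -0.3112] q [-0.1976  0.6572 -0.1289  1.6643  0.0103  1.2945  1.4304]
```

Scaled: -0.033 m is -0.528, -0.032 m is -0.512, -0.01 rad / 6.2832 = -0.0016.

```bash
python3 -m crank '[[[-0.528, 0, 0, 0.0011, 0, 0], [-0.512, 0, 0.24, 0.0011, 0, -0.0016], [0, 0, 0.304, 0, 0, 0], [0, 0, 0, 0, 0, 0]]]'
python3 - <<'E'
from g import *
grab('wrist','w3'); pick(0)
im=cv2.imread('pics/w3.png'); h=cv2.cvtColor(im,cv2.COLOR_BGR2HSV)
m=cv2.inRange(h,(3,200,150),(12,255,255)); k,l,s,c=cv2.connectedComponentsWithStats(m)
for i in range(1,k):
    if s[i,4]>40: print(s[i],c[i],w('wrist','w3',[c[i]]))
E
```

```text
t: 7.0
position: [0.5905, 0.1233, 0.1344]
ee_rot: [0.265, -2.657, 0.065]
contact_force: [0.0, -0.3, -0.8]
width: 0.599
grasp_force: 0.0
shift [-0.0029 -0.0008  0.0617] turn [-0.0002 -0.0002 -0.0015] axes
 [[-0.8735 -0.1974 -0.4451]
 [-0.1755  0.9803 -0.0904]
 [ 0.4542 -0.0008 -0.8909]] f [ 0.8503 -0.3999  0.2361] q [-0.2086  0.7621 -0.1217  1.5978  0.0327  1.2548  1.4348]
```

View pics/w3.png

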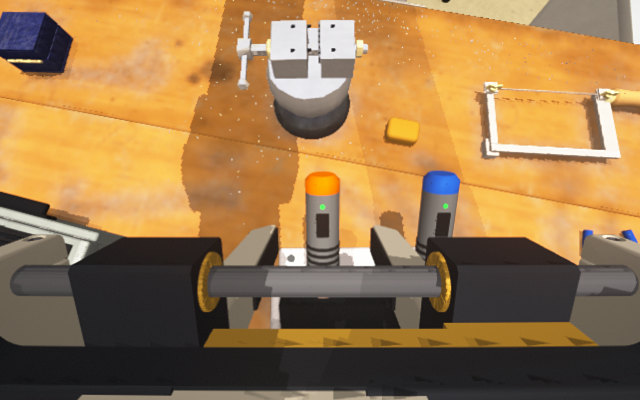

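The orange butt is at (322,183), centred between the fingers at columns 278 and 370. The blue one at (440,185) is clear, so I'll descend and close.

Scaled: 0.025 m is 0.4, 0.02 m is 0.32.

```bash
python3 -m crank '[[[-0.048, -0.016, 0.32, 0, 0, 0], [0, 0, 0.4, 0, 0, 0], [0, 0, 0.256, 0, 0, 0], [0, 0, 0, 0, 0, 0]]]'
python3 -m crank '[[[0, 0, 0, 0, 0, 0], [0, 0, 0, 0, 0, 0], [0, 0, 0, 0, 0, 0], [0, 0, 0, 0, 0, 0]]]' 0.0 25
python3 - <<'E'
from g import *
pick(0)
C=R.from_rotvec(env.get_obs()['ee_rot'])
y=.2
for p in(31,33,35):
    a=np.array([np.cos(np.radians(p))*np.cos(y),np.cos(np.radians(p))*np.sin(y),-np.sin(np.radians(p))]); print('along',C.inv().apply(a))
E
```

```text
t: 7.55
position: [0.5668, 0.1183, 0.0793]
ee_rot: [0.266, -2.657, 0.065]
contact_force: [0.2, -0.8, 0.1]
width: 0.599
grasp_force: 0.0
t: 8.05
position: [0.5674, 0.1186, 0.0792]
ee_rot: [0.267, -2.657, 0.065]
contact_force: [0.4, 0.4, 0.5]
width: 0.263
grasp_force: 25.0
shift [ 0.0008 -0.0007  0.0006] turn [-0.0003 -0.0013 -0.0002] axes
 [[-0.8727 -0.1987 -0.446 ]
 [-0.1767  0.9801 -0.0907]
 [ 0.4551 -0.0003 -0.8904]] f [0.3708 0.3619 0.4781] q [-0.2078  0.8034 -0.1241  1.6858  0.041   1.1272  1.4287]
along [-0.9977  0.0002  0.0685]
along [-0.9947  0.0002  0.1033]
along [-0.9904  0.0002  0.1379]
```

Scaled: 0.02 m is 0.32, 0.015 m is 0.24.

```bash
python3 -m crank '[[[0.16, 0, -0.0208, 0, 0, 0], [0.24, 0, -0.032, 0, 0, 0], [0.32, 0, -0.0416, 0, 0, 0], [0.32, 0, -0.0416, 0, 0, 0]]]' 0 35
python3 -m crank '[[[0.32, 0, -0.0416, 0, 0, 0], [0.24, 0, -0.16, 0, 0, 0], [0, 0, -0.48, 0, 0, 0], [0, 0, -0.64, 0, 0, 0]]]'
python3 -m crank '[[[0, 0, -0.64, 0, 0, 0], [0, 0, 0, 0, 0, 0]]]'
python3 - <<'E'
from h import *
grab('scene','s4');p=cv2.imread('pics/s4.png')[110:260,240:440]
cv2.imwrite('pics/s4c.png',cv2.resize(p,None,fx=4,fy=4,interpolation=cv2.INTER_CUBIC))
print(env.get_obs()['qpos'])
E
```

```text
t: 8.55
position: [0.5127, 0.1076, 0.1173]
ee_rot: [0.267, -2.657, 0.065]
contact_force: [-0.4, 0.8, -0.9]
width: 0.259
grasp_force: 35.0
t: 9.05
position: [0.5202, 0.1091, 0.2072]
ee_rot: [0.267, -2.656, 0.065]
contact_force: [0.8, -0.1, -0.6]
width: 0.26
grasp_force: 35.0
t: 9.3
position: [0.5403, 0.1134, 0.244]
ee_rot: [0.267, -2.663, 0.063]
contact_force: [-0.5, -0.6, -1.3]
width: 0.26
grasp_force: 35.0
[-0.2029  0.5893 -0.1322  1.6573  0.0147  1.3661  1.4338]
```

View pics/s4c.png

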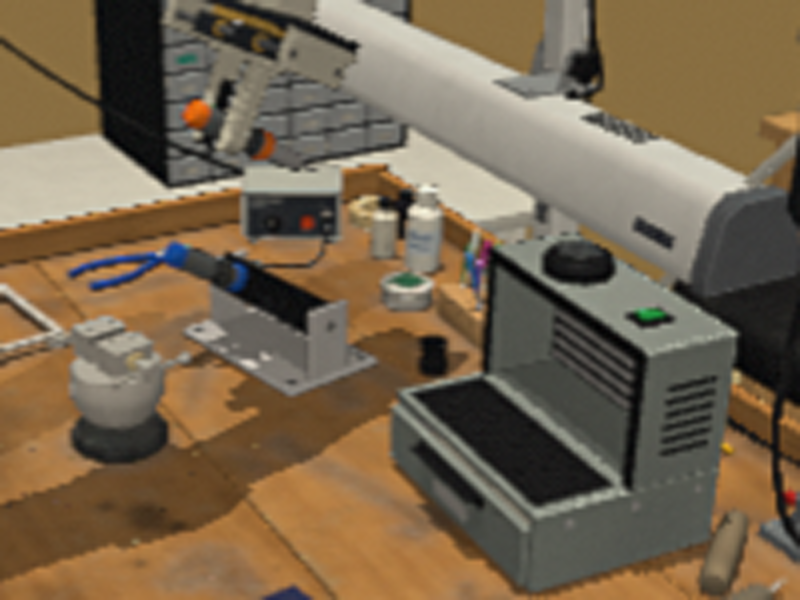

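The orange handpiece is out and held, with its cap at (195,115) and collar at (262,145). The blue one is still in the rest, and the loupe and drawer look right. Next I turn it level over the open bench.

```bash
cat >> g.py <<'E'
def place(tip,back=0,tilt=6,up=0,r=False):
    yaw=-.036;t=np.radians(tilt)
    f=np.array([np.cos(yaw),np.sin(yaw),0]);z=np.sin(t)*f-np.cos(t)*np.array([0,0,1]);y=np.array([-f[1],f[0],0]);x=np.cross(y,z)
    g=np.array(tip)-(.112+back)*f+[0,0,up]; go(g+.019*z,np.c_[x,y,z])
E
python3 -c "from g import *; place([.716,-.1825,.128],.05,6,.05)"
```

```text
shift [-0.0016 -0.2874  0.0927] turn [-0.0435 -0.5723  0.2351] axes
 [[-0.8737 -0.1985 -0.4441]
 [-0.1769  0.9801 -0.09  ]
 [ 0.4532 -0.0001 -0.8914]] f [-0.8368  0.0171 -1.4758] q [-0.2029  0.5893 -0.1322  1.6573  0.0147  1.3661  1.4338]
```

Scaled: -0.1433 rad / 6.2832 = -0.0228.

```bash
python3 -m crank '[[[0, 0, 0, -0.0018, -0.0228, 0.0094], [0, 0, 0, -0.0018, -0.0228, 0.0094], [0, 0, 0, -0.0018, -0.0228, 0.0094], [0, 0, 0, -0.0017, -0.0228, 0.0093], [0, 0, 0, 0, 0, 0]]]'
python3 -c "from g import *; place([.716,-.1825,.128],.05,6,.05)"
```

```text
t: 9.98
position: [0.5349, 0.1121, 0.2409]
ee_rot: [0.053, 3.041, -0.006]
contact_force: [-0.1, 0.8, -2.2]
width: 0.26
grasp_force: 35.0
shift [-0.0229 -0.2878  0.0851] turn [-0.002  -0.005   0.0014] axes
 [[-0.9944  0.0348  0.0994]
 [ 0.0344  0.9994 -0.0056]
 [-0.0995 -0.0021 -0.995 ]] f [-0.0612  0.8104 -2.1965] q [-0.2888  0.3225 -0.0592  2.052   0.0918  0.6777  1.123 ]
```

Scaled: -0.058 m is -0.928, -0.055 m is -0.88.

```bash
python3 -m crank '[[[0, -0.88, 0, 0, 0, 0], [0, -0.928, 0, 0, 0, 0], [0, -0.928, 0, 0, 0, 0], [0, -0.928, 0, 0, 0, 0], [0, -0.928, 0, 0, 0, 0]]]'
python3 -m crank '[[[-0.08, 0, 0.48, 0, -0.0008, 0], [-0.08, 0, 0.48, 0, 0, 0], [-0.08, 0, 0.4, 0, 0, 0], [0, 0, 0, 0, 0, 0], [0, 0, 0, 0, 0, 0]]]'
python3 - <<'E'
from g import *
place([.716,-.1825,.128],.05,6,0)
grab('top','t5');grab('scene','s5')
a=cv2.imread('pics/t5.png')[130:230,290:410];b=cv2.imread('pics/s5.png')[150:250,310:440]
f=lambda i:cv2.resize(i,(780,600) if i.shape[1]==130 else (720,600),interpolation=cv2.INTER_CUBIC)
cv2.imwrite('pics/s5c.png',f(b));cv2.imwrite('pics/t5c.png',f(a))
E
```

```text
t: 10.6
position: [0.528, -0.1758, 0.2409]
ee_rot: [0.052, 3.042, -0.002]
contact_force: [1.1, 0.3, -1.3]
width: 0.26
grasp_force: 35.0
t: 11.22
position: [0.552, -0.1751, 0.1587]
ee_rot: [0.054, 3.035, -0.004]
contact_force: [-0.3, -0.8, -0.6]
width: 0.261
grasp_force: 35.0
shift [ 0.0011 -0.0015  0.0498] turn [-0.0004  0.0011  0.0003] axes
 [[-0.9938  0.0357  0.1055]
 [ 0.0355  0.9994 -0.0042]
 [-0.1056 -0.0005 -0.9944]] f [-0.2667 -0.776  -0.6468] q [ 0.2501  0.4681 -0.0416  2.0714  0.0011  0.4983  1.7481]
```

View pics/s5c.png

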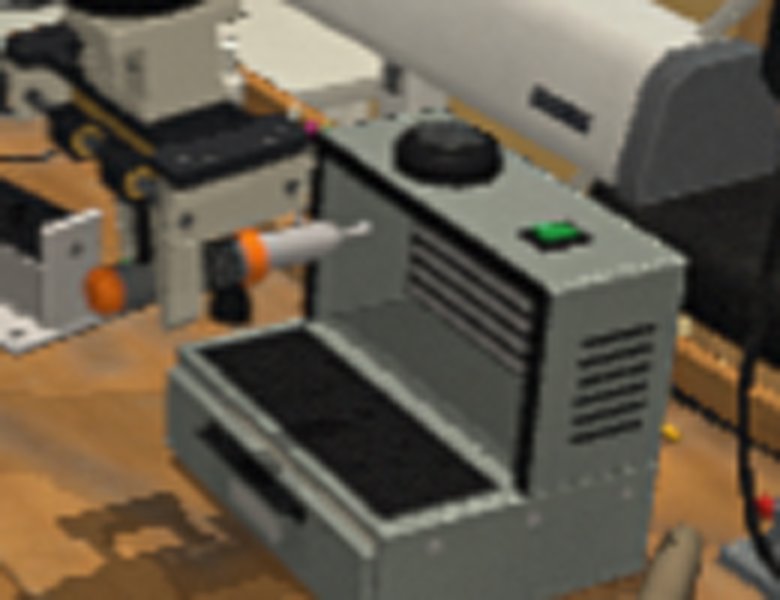

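View pics/t5c.png

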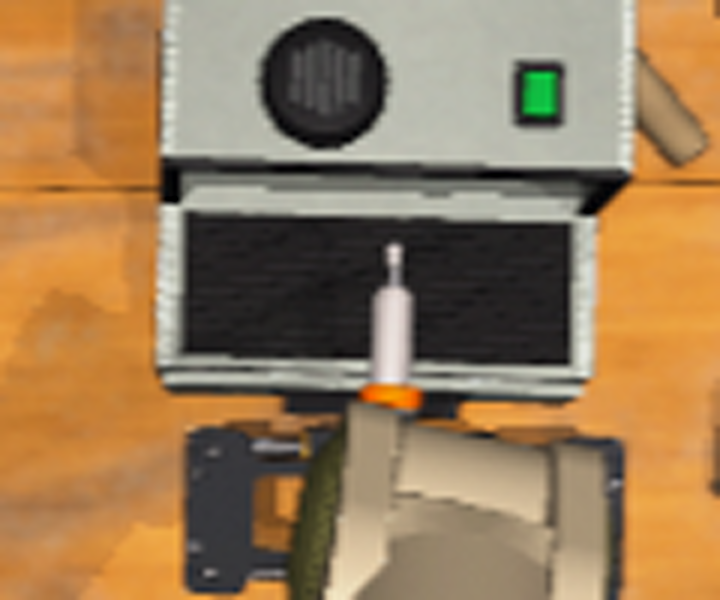

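Scene crop (6x from (310,150)): the handpiece is nearly level, with its cap at (107,292), collar at (252,255) and bur tip at (369,228). Top crop (6x from (290,130)): tip at (394,245), collar at (391,397), hood front corners at (163,157) and (632,178). I'll fit both poses from these.

```bash
cat > fit.py <<'E'
from h import *
from scipy.optimize import least_squares
C={n:env.get_calibration(n) for n in('top','scene')}
def proj(n,P):
    c=C[n];E=np.array(c['extrinsics']);K=np.array(c['intrinsics']);q=E[:3,:3]@P+E[:3,3];s=q[:2]/q[2];s=s*(1+c['k1']*(s@s));return K[:2,:2]@s+K[:2,2]
off=dict(top=(290,130),scene=(310,150))
def px(n,u):return (np.array(u)+.5)/6-.5+off[n]
def hp(obs,x0):
    def r(x):
        a=np.array([np.cos(x[3])*np.cos(x[4]),np.cos(x[3])*np.sin(x[4]),np.sin(x[3])])
        return np.concatenate([proj(n,x[:3]-b*a)-px(n,u) for n,b,u in obs])
    s=least_squares(r,x0);print('hp tip',s.x[:3],'pitch,yaw deg',np.degrees(s.x[3:]),'\n',s.fun.reshape(-1,2));return s.x
def ext(obs,x0):
    def r(x):
        c,si=np.cos(x[2]),np.sin(x[2]);M=np.array([[c,-si],[si,c]])
        return np.concatenate([proj(n,np.r_[M@np.array(p[:2])+x[:2],p[2]])-px(n,u) for n,p,u in obs])
    s=least_squares(r,x0);c,si=np.cos(s.x[2]),np.sin(s.x[2]);print('ext',s.x,'mouth',s.x[0]-.005*c,s.x[1]-.005*si,'\n',s.fun.reshape(-1,2))
E
python3 - <<'E'
from fit import *
hp([('top',0,(394,243)),('top',.073,(391,396)),('scene',0,(370,227)),('scene',.073,(252,256)),('scene',.160,(90,296))],[.67,-.18,.16,0,-.03])
ext([('top',(-.005,.11,.19),(163,157)),('top',(-.005,-.11,.19),(630,176)),('scene',(-.005,-.11,.19),(545,293)),('scene',(.08,-.11,.19),(685,262)),('scene',(-.005,.11,.19),(316,133)),('top',(-.09,.11,.072),(158,373)),('top',(-.09,-.11,.072),(592,382))],[.71,-.18,-.036])
E
```

```text
hp tip [ 0.67   -0.1809  0.1854] pitch,yaw deg [ 1.9596 -2.2505] 
 [[ 0.1591 -0.5042]
 [ 0.0213  0.2101]
 [ 0.0357 -0.0401]
 [-0.8124  0.193 ]
 [ 0.395  -0.1044]]
ext [ 0.707  -0.1819 -0.0471] mouth 0.7019732249160919 -0.18167450446118794 
 [[-0.7522  0.8226]
 [ 0.6899  0.3214]
 [ 0.5465  0.2203]
 [ 0.548   0.045 ]
 [-0.3875 -0.087 ]
 [-0.7355 -0.859 ]
 [ 0.181   0.1625]]
```

Careful with the scale: shifts go in shares of 62.5 mm and turns go in shares of 2 pi rad. That gives: 0.025 m is 0.4, -0.015 m is -0.24, 0.034 rad / 6.2832 = 0.0054.

```bash
python3 -m crank '[[[0, 0, 0, 0, 0.0054, 0], [0, 0, 0.4, 0, 0, 0], [0, 0, 0.4, 0, 0, 0], [0, 0, 0.096, 0, 0, 0], [-0.24, 0, 0, 0, 0, 0]]]'
python3 -m crank '[[[-0.224, 0, 0, 0, 0, 0], [-0.16, 0, 0, 0, 0, 0], [0, 0, 0, 0, 0, 0], [0, 0, 0, 0, 0, 0]]]'
python3 - <<'E'
from h import *
print(env.get_obs()['contact_force'],env.get_obs()['qpos'])
grab('top','t6');grab('scene','s6')
a=cv2.imread('pics/t6.png')[130:230,290:410];b=cv2.imread('pics/s6.png')[150:250,310:440]
f=lambda i:cv2.resize(i,None,fx=6,fy=6,interpolation=cv2.INTER_CUBIC)
cv2.imwrite('pics/s6c.png',f(b))
E
```

```text
t: 11.95
position: [0.5708, -0.1758, 0.1045]
ee_rot: [0.056, 3.069, -0.003]
contact_force: [1.6, -0.2, -0.3]
width: 0.259
grasp_force: 35.0
t: 12.45
position: [0.5945, -0.1765, 0.1056]
ee_rot: [0.055, 3.068, -0.003]
contact_force: [-0.2, -0.1, -1.6]
width: 0.259
grasp_force: 35.0
[-0.1692 -0.117  -1.5529] [ 0.2218  0.5922 -0.0272  1.9948  0.0091  0.4828  1.7266]
```

View pics/s6c.png

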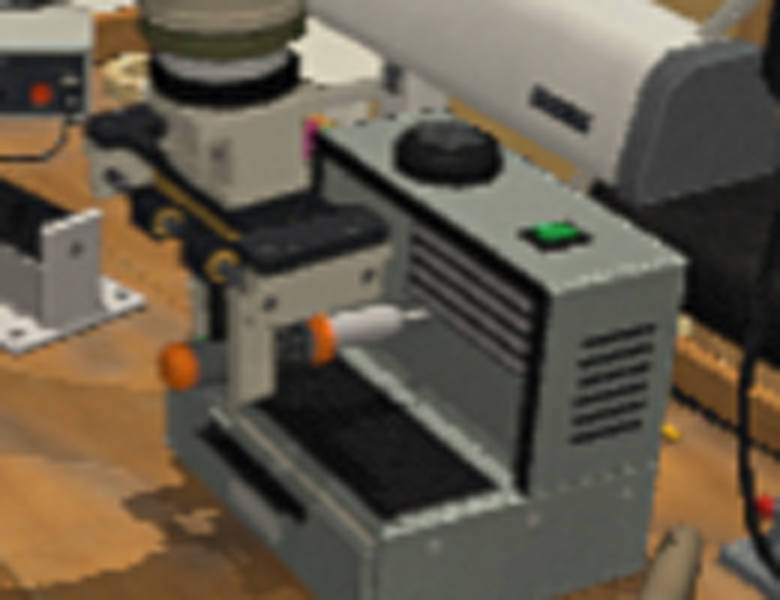

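The tip is now at (428,315) inside the hood's mouth, the collar at (321,338) and the cap's centre near (180,366). It touches nothing. I'll run a numeric check next.

```bash
python3 - <<'E'
from fit import *
h=cv2.cvtColor(cv2.imread('pics/t6.png'),cv2.COLOR_BGR2HSV);m=cv2.inRange(h,(3,200,150),(14,255,255))
k,l,s,c=cv2.connectedComponentsWithStats(m)
cc=[c[i] for i in range(1,k) if s[i,4]>5 and 320<c[i][0]<380 and 160<c[i][1]<220];print(cc)
# triangulated fit, length along axis fixed
t=(np.array(cc[0])-off['top']+.5)*6-.5
hp([('top',.073,t),('scene',0,(429,314)),('scene',.073,(321,338)),('scene',.160,(163,367))],[.714,-.18,.13,0,-.03])
print(w('top','t6',[cc[0]]),w('scene','s6',[px('scene',(321,338)),px('scene',(365,326)),px('scene',(182,366))]))
E
```

```text
[]Traceback (most recent call last):
  File "<stdin>", line 6, in <module>
IndexError: list index out of range
```

```bash
python3 - <<'E'
from fit import *
obs=[(0,(429,314)),(.073,(321,338)),(.160,(163,367))]
for y in(-.180,-.182):
  for yaw in (-.039,):
    def r(x):
        a=np.array([np.cos(x[2])*np.cos(yaw),np.cos(x[2])*np.sin(yaw),np.sin(x[2])])
        return np.concatenate([proj('scene',np.array([x[0],y,x[1]])-b*a)-px('scene',u) for b,u in obs])
    s=least_squares(r,[.71,.13,0]);print(y,s.x,np.degrees(s.x[2]),s.fun)
print(w('scene','s6',[px('scene',(321,338)),px('scene',(365,326)),px('scene',(182,366))]))
E
```

```text
-0.18 [ 0.7149  0.1236 -0.0286] -1.6393599575709896 [ 0.2565  0.0111 -1.114  -0.068   0.8123  0.0335]
-0.182 [ 0.7135  0.1248 -0.0292] -1.6756082140205601 [ 0.3053  0.0163 -1.107  -0.0669  0.7627  0.0305]
[[ 0.6378 -0.1891  0.1321]
 [ 0.6683 -0.1851  0.1299]
 [ 0.5572 -0.1841  0.1334]]
```

Scaled: -0.022 rad / 6.2832 = -0.0035.

```bash
python3 -m crank '[[[0, 0, 0, 0, -0.0035, 0], [0, 0, 0, 0, 0, 0], [0, 0, 0, 0, 0, 0], [0, 0, 0, 0, 0, 0]]]'
python3 - <<'E'
from fit import *
grab('scene','s7');h=cv2.cvtColor(cv2.imread('pics/s7.png'),cv2.COLOR_BGR2HSV);m=cv2.inRange(h,(3,180,120),(14,255,255))
k,l,s,c=cv2.connectedComponentsWithStats(m)
for i in range(1,k):
    if s[i,4]>10 and 330<c[i][0]<375 and 190<c[i][1]<225: print(s[i],c[i],w('scene','s7',[c[i]]))
print(w('scene','s7',[px('scene',(365,323))]),env.get_obs()['contact_force'])
# drawer lip still home?
grab('top','t7');print(w('top','t7',[(200+700.5/4-.5,120+298.5/4-.5)]))
E
```

```text
t: 13.05
position: [0.595, -0.1765, 0.1057]
ee_rot: [0.055, 3.046, -0.004]
contact_force: [0.8, -0.6, -1.7]
width: 0.26
grasp_force: 35.0
[362 203   4   7  17] [363.3529 205.7059] [[ 0.6388 -0.1891  0.1326]]
[336 207   7   8  41] [339.1951 210.878 ] [[ 0.5553 -0.183   0.1322]]
[[ 0.6665 -0.1873  0.1332]] [-0.2405 -0.0629 -0.5878]
[[ 0.5748 -0.1965  0.498 ]]
```

```bash
python3 -c "from workcell import env; print(env.finish_job())"
```

```text
the job is handed in; nothing more can be done
None
```

I handed the job in at about 13 s. The drawer is pushed home to its hard stop. The orange handpiece is held level to within about 1°, its bur about 12 mm inside the middle of the mouth and touching nothing as far as the force readings and pictures show. I saw no click at the catch directly, and pressing the drawer against its stop reached about 67 N at the wrist for a moment before I backed off (the limit there is 120 N).

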